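Roll a wax sample onto the reading line and swing the lens over it

ROBOT

A 6-joint arm with a two-finger parallel gripper is mounted at the origin on a cart in front of the work surface, level with it; the furniture and walls round the work are solid. World frame = base frame: x ahead of the robot, y to its left, z up, the work surface at z = 0. Lengths are in m, angles in degrees, forces in N, time in s.
With the tool pointing down it reaches from about 0.3 to 0.75 m from the base axis. Payload 8.5 kg.
Tool frame: the origin (TCP) lies at the very end of the fingers, on their centre line; the grasp point (between the pads) lies 19 mm behind it; z points along the fingers, y is the line along which they close (so a half turn about z gives the same grasp; the last joint's range is limited). The gripper opens to 85 mm and grips with 20 to 120 N. Pads are 22 mm wide; open, the fingers measure 114 mm over their backs; the gripper's body (76 mm by 85 mm) begins 54 mm behind the grasp point. The pads swing forward as they close: fully open they stand 13 mm farther back than shut.
Start: joints at [-78.799, 21.807, 74.336, -0, 83.858, -12.336], TCP at [0.22, -0.504, 0.231] pointing down, gripper open.
Joint ranges: [-178.18, 178.18], [-50.72, 133.34], [12.68, 142.11], [-81.47, 261.47], [9.98, 163.14], [-165.26, 165.26]. Speed limits (degrees/s): [136.94, 136.94, 180, 180, 180, 180].

INTERFACE

Orientations are given as a 3x3 rotation matrix whose columns are the frame's x, y, z axes.
In Python, from rig import env gives the robot as it stands.
- The arm moves only by the tool move_arm, never from a script. Its argument "plan" is a list of rows, each a list of 7 numbers: the turn, a rotation vector about the tool's x, y, z in degrees, then the shift along the tool's x, y, z in cm, then the gripper command: -1 is shut, 1 is fully open, values between are in proportion. In form: [[ax, ay, az, tx, ty, tz, jaw], ...]. A call has 1 to 5 rows; each row is the pose to reach, as a shift and turn from the pose commanded when the call began, along the tool's axes at that moment; what a row does not reach only later rows make up. A row lasts 1/10 s, in which the tool goes at most 50 mm and 8.59 degrees, less where a joint would pass 70% of its speed; a pose out of reach is approached as far as the arm can. A call with a gripper value outside its range is refused whole. The fingers move at their own pace and stop on an object; "squeeze" is the grip in N (left out, the last holds). Time passes only in rows, so rows that repeat a pose let the fingers close. It gives the time, the measured TCP pose, the force, the opening and the grip force at its end, in the units of the state.
- env.observe(): the state, without advancing time (a new reading comes with each control period).
- env.get_image(name): name is "scene" or "top"; returns a dict with "color" (420x560x3 uint8, red, green, blue), "fov_y" (degrees; the focal length in pixels is half the picture's height over the tangent of half this angle, whatever the lens; pixels are square), "cx", "cy" (the principal point, pixels), "R" (3x3) and "t" (3): a world point X has camera coordinates R X + t. Camera axes: x right, y down, z forward; pixel columns grow to the right and rows downward; lengths in m; the calibration is good to about 2 mm. A picture is of the moment at which its call begins. There is no depth.
- env.close_job(): hands the job in; it is judged then, once.
Trained networks look in a picture, given as the dict that the camera call returned (one of the last four; its "shot" number tells which), for a name from the list of things; names that differ only in an ending like _2 or _b are one class to them, and where a whole thing is asked for, a point or a joint stands for the part that bears it (a point fixed in the world has none). Each returns a list of dicts, best first, with "conf" (0 to 1); they miss things now and then, are a little off and sometimes report something else, mostly with a low value. They report only what shows in the picture. A call takes as long as a camera call. They do not tell look-alikes from the thing itself.
- env.outline_of(target, picture): "mask" (420x560 bool, what is visible of it) and "bbox" ([centre column, centre row, width, height] in pixels, round what is visible of it).
- env.tip_of(target, picture): "pixel" ([column, row] in pixels: a listed point, or the origin of a listed thing).
The state is a dict: "time_s": time; "q": joint angles; "qvel": joint speeds; "joint_efforts": joint torques, N m; "position": TCP position; "tool_rot": TCP orientation; "ft_force": force on the tool from outside, world axes, zero at the start; "wrist_torque": the same for the moment, N m; "grip_width": finger opening in m; "gripper_force": force on a finger pad.
Only numpy, scipy, OpenCV 4.12 (cv2) and the standard library are available. Lean on these libraries where they do the work, as an engineer would, in place of code of your own. Each camera call takes 0.05 s, during which the arm holds its last target. There are 200 camera calls.

TASK

On the reading stand, roll the corked tube with the brown wax sample gently sideways with your fingertips until it lies still along the black line, its middle over the line, while the lens is still swung aside. Then push the lens by its handle all the way round to its stop, so that it stands over the wax. Do it by touch only: do not pick up or squeeze the tube, and leave the empty tube and the things around the stand where they are.

Things in the scene. Friction and masses are not known exactly. Their poses are not given: they have to be found in the camera images.
- stand: Fixed reading stand: dark frame 166 x 184 mm, rim 16 mm high, round a white flat pad, top at z = 12 mm. Origin on the worktop, below the lens when that is at its stop. x runs along the black line (2 mm wide, y = 0, over the whole pad) from the robot's side to the pillar, y to the left, z up. Pad: x = -108 to +42, y = -84 to +84 mm. Steel pillar, 13 mm thick, 66 mm high, at x = +66, y = 0.
- line_mid (a point): Point of the black line where the middle of the sample tube belongs: stand x = -30 mm, y = 0, on top of the pad (z = 12 mm). Axes as those of the stand.
- sample_tube_mid (a point): Middle of the sample tube's axis. Loose glass tube, 17 mm thick, 110 mm long plus a brown cork (14 mm) at its near end, brown wax in its closed far end; it lies on the pad left or right of the line, 30 to 70 mm from it, nearly parallel to it. z axis: along it, wax to cork. 30 g. Pressed lightly from above (2 to 8 N) it rolls half as far as the fingertip on it travels, and stays where it is left.
- blank_tube_mid (a point): Middle of the empty tube, a loose glass test tube without a cork, same glass size (17 x 110 mm), lying on the pad on the other side of the line. To be left alone. Its z axis runs along the tube.
- lens (a joint): Angle of the lens arm about the upright pillar, rad. 0 to 0.25 at the start: parked aside over the right-hand (-y) part of the stand's far end; grows as the arm turns clockwise seen from above; 1.484 = at its stop, arm along stand -x, lens over the line. Light friction (about 0.3 N at the handle), stays where it is left.
- lens_pivot (a point): Axis of the lens arm on top of the pillar, at the height of the lens plane (72 mm above the worktop).
- lens_grip (a point): Middle of the lens handle: black level rod, 11 mm thick, 26 mm long, pointing outward from the lens rim, 121 mm from the pivot axis, 72 mm above the worktop. The lens between handle and pivot has a black rim, 67 mm outer diameter, 7 mm thick, centre 66 mm from the pivot axis. x axis: along the arm, from handle to pivot.
- beaker: Empty glass beaker, 52 mm across, 68 mm high, left of and beyond the stand, origin at the centre of its underside. A bystander.
- tin: Round light-grey tin with a blue lid mark, 68 mm across, 30 mm high, on the right of the stand, origin at the centre of its underside. A bystander.
- note_book: Blue bound book, 105 x 156 x 13 mm, lying left of the stand, origin at the centre of its underside. A bystander.
Mind the look-alikes: they are no part of the job. Leave any orange look-alike of the part that bears sample_tube_mid alone.

How it is judged (in metres and radians):
On the way, in this order (a step that is already met when the one before it is completed fails the run):
1. the sample tube lies still on the line, let go, with the lens still swung aside (y of sample_tube_mid in the frame of stand between -0.005 and 0.005 m and x of sample_tube_mid in the frame of stand between -0.045 and -0.015 m and angle between the z axis of sample_tube_mid and the x axis of stand, either way round below 0.12 rad and height (world z) of sample_tube_mid below 0.024 m and linear speed of sample_tube below 0.01 m/s and angular speed of sample_tube below 0.3 rad/s and contact force between the fingers and sample_tube below 0.05 N and value of joint lens below 0.6 rad), for 0.3 s.
2. the lens is at its stop over the wax (y of sample_tube_mid in the frame of stand between -0.005 and 0.005 m and x of sample_tube_mid in the frame of stand between -0.045 and -0.015 m and angle between the z axis of sample_tube_mid and the x axis of stand, either way round below 0.12 rad and height (world z) of sample_tube_mid below 0.024 m and linear speed of sample_tube below 0.01 m/s and angular speed of sample_tube below 0.3 rad/s and value of joint lens above 1.4 rad), for 0.2 s.
At the end, for the whole second after the job is handed in: The sample tube lies at rest on the pad, its middle within 5 mm of the black line and within 15 mm of its place along it, parallel to the line within 0.12 rad (7 degrees); the lens arm is within 0.08 rad of its stop over it; the empty tube is within 10 mm of where it lay (all of step 2 and contact force between the fingers and sample_tube below 0.05 N and distance of blank_tube_mid from where it was at the start of the episode below 0.01 m); the robot touches nothing.
It fails at once if the sample tube is lifted off the pad (more than 12 mm) (height (world z) of sample_tube_mid above 0.0325 m).
It fails at once if the sample tube is pressed or squeezed with more than 30 N (contact force between the fingers and sample_tube above 30 N).
It fails at once if the empty tube is moved by more than 10 mm (distance of blank_tube_mid from where it was at the start of the episode above 0.01 m).
It fails at once if a bystander (beaker, tin or book) is moved by more than 15 mm (distance of any of beaker, tin, note_book from where it was at the start of the episode above 0.015 m).
It also fails if it takes over 58 s, if anything falls off the work surface, if the arm or the gripper's body presses on something with over 40 N, if the wrist force passes 120 N, or if a joint passes its speed limit or range.

## Working session

There is one attempt and no reset: what is moved stays moved. The work goes in short steps, Python scripts to look and compute and a tool call to move; the robot and the scene stay as the last step left them, time stands still between calls to the robot, and variables do not carry over. Pictures are saved under pics/ and viewed, at most 13 in all, crops included, and the job is handed in when it is done.

Besides the shell and the picture viewer there is one more tool, called after "Emit:" as name(argument=value, ...), one argument or row to a line, values as JSON. move_arm: Moves the arm, as the interface text tells. Its arguments: {"type":"object","properties":{"plan":{"type":"array"},"squeeze":{"type":"number"}},"required":["plan"]}

```bash
mkdir -p pics; cat > h.py <<'E'
import numpy as np, cv2
from rig import env
def ray(im,p):
    f=im["color"].shape[0]/2/np.tan(np.radians(im["fov_y"]/2))
    R=np.array(im["R"]);t=np.array(im["t"])
    d=R.T@np.array([(p[0]-im["cx"])/f,(p[1]-im["cy"])/f,1.]);return -R.T@t,d
def atz(im,p,z):
    c,d=ray(im,p);return c+d*(z-c[2])/d[2]
def proj(im,X):
    f=im["color"].shape[0]/2/np.tan(np.radians(im["fov_y"]/2))
    c=np.array(im["R"])@X+np.array(im["t"]);return np.array([im["cx"]+f*c[0]/c[2],im["cy"]+f*c[1]/c[2]])
Z=dict(stand=0,line_mid=.012,sample_tube_mid=.0205,blank_tube_mid=.0205,lens_pivot=.072,lens_grip=.072,beaker=0,tin=0,note_book=0)
E
python3 - <<'E'
from h import *
for n in("top","scene"):
    im=env.get_image(n); cv2.imwrite(f"pics/{n}0.png",im["color"][:,:,::-1])
    for k,z in Z.items():
        for r in env.tip_of(k,im)[:3]:
            print(n,k,round(r["conf"],2),np.round(r["pixel"],1),np.round(atz(im,r["pixel"],z),4))
s=env.observe();print(s["position"],s["tool_rot"],s["ft_force"],s["time_s"])
E
```

```text
top stand 0.97 [351.9 209.1] [ 0.5013 -0.301   0.    ]
top line_mid 0.94 [353.  220.7] [ 0.471  -0.3025  0.012 ]
top sample_tube_mid 0.58 [278.  224.1] [ 0.458  -0.1143  0.0205]
top sample_tube_mid 0.51 [337.2 217.8] [ 0.4769 -0.2618  0.0205]
top blank_tube_mid 0.84 [374.2 225.6] [ 0.4593 -0.3545  0.0205]
top blank_tube_mid 0.48 [355.3 182.5] [ 0.5668 -0.3063  0.0205]
top lens_pivot 0.86 [356.4 181.9] [ 0.561 -0.302  0.072]
top lens_grip 0.93 [404.7 201.2] [ 0.5167 -0.4186  0.072 ]
top beaker 0.8 [226.7 197.4] [0.5244 0.0182 0.    ]
top tin 0.96 [427.9 247.1] [ 0.4089 -0.4944  0.    ]
top note_book 0.89 [157.2 214.8] [0.4763 0.1926 0.    ]
scene stand 0.64 [324.4 233.5] [ 0.4895 -0.3074  0.    ]
scene line_mid 0.7 [319.6 235. ] [ 0.4656 -0.3014  0.012 ]
scene line_mid 0.53 [338.  238.6] [ 0.4733 -0.352   0.012 ]
scene sample_tube_mid 0.76 [311.4 228.3] [ 0.4729 -0.2739  0.0205]
scene sample_tube_mid 0.47 [255.3 219.4] [ 0.4409 -0.1147  0.0205]
scene sample_tube_mid 0.31 [173.6 194.7] [0.4383 0.1677 0.0205]
scene blank_tube_mid 0.47 [339.1 239. ] [ 0.4642 -0.3575  0.0205]
scene lens_pivot 0.59 [336.3 200. ] [ 0.5586 -0.3124  0.072 ]
scene lens_grip 0.63 [377.6 220.2] [ 0.5221 -0.4401  0.072 ]
scene beaker 0.85 [230.  196.7] [0.5248 0.0197 0.    ]
scene beaker 0.61 [337.  198.1] [ 0.6582 -0.2862  0.    ]
scene tin 0.92 [385.1 272.2] [ 0.4183 -0.4974  0.    ]
scene note_book 0.59 [175.1 193. ] [0.4683 0.188  0.    ]
[ 0.21962491 -0.50421917  0.23131466] [[ 9.16821029e-01  3.99298385e-01 -1.02972099e-06]
 [ 3.99298385e-01 -9.16821029e-01  3.25490556e-05]
 [ 1.20527155e-05 -3.02528246e-05 -9.99999999e-01]] [ 0.091032   -0.7396854  -0.10645232] 1.0
```

View pics/top0.png

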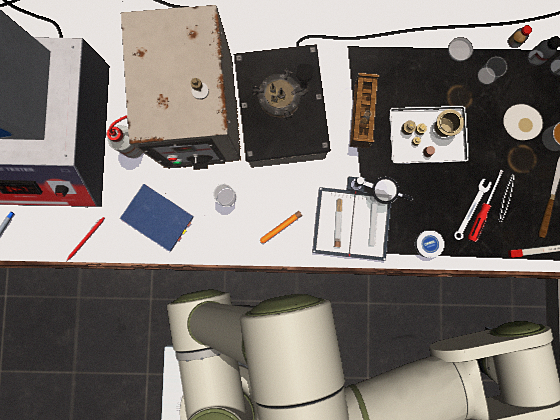

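View pics/scene0.png

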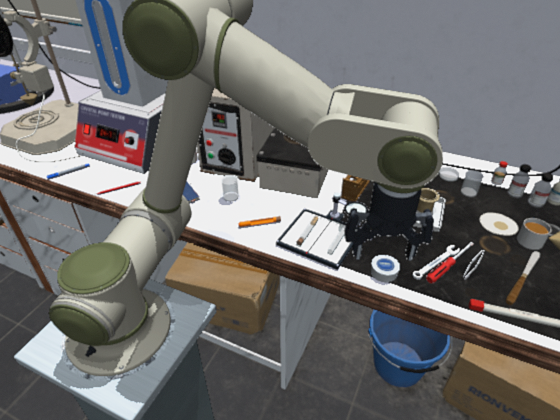

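Candidates for the sample: (337,218) is on the stand, left of the line. (278,224) is orange and lies off the stand, so it is the look-alike. I'll enlarge the crop to confirm, and fit the stand and the tubes.

```bash
python3 - <<'E'
from h import *
from scipy.optimize import least_squares
im=env.get_image("top"); c=im["color"]
cv2.imwrite("pics/crop0.png",cv2.resize(c[170:270,300:420,::-1],None,fx=6,fy=6,interpolation=cv2.INTER_CUBIC))
for k in("stand","sample_tube_mid","blank_tube_mid"):
    for r in env.outline_of(k,im)[:2]:
        m=r["mask"];ys,xs=np.nonzero(m)
        rect=cv2.minAreaRect(np.c_[xs,ys].astype(np.float32));b=cv2.boxPoints(rect)
        z={"stand":.016}.get(k,.0205)
        print(k,round(r["conf"],2),m.sum(),[np.round(atz(im,p,z)[:2],4).tolist() for p in b],np.round(b,1).tolist())
f=210/np.tan(np.radians(im["fov_y"]/2));print("cam",-np.array(im["R"]).T@im["t"],f, np.round(im["R"],3).tolist())
E
```

```text
stand 0.59 4979 [[0.3876, -0.1992], [0.5965, -0.2156], [0.5791, -0.4499], [0.3705, -0.4298]] [[311.5, 253.1999969482422], [319.29998779296875, 170.39999389648438], [411.79998779296875, 179.1999969482422], [403.8999938964844, 262.0]]
sample_tube_mid 0.64 296 [[0.4091, -0.2545], [0.5271, -0.2579], [0.5267, -0.2758], [0.4087, -0.2722]] [[333.8999938964844, 245.0], [335.8999938964844, 197.8000030517578], [343.0, 198.10000610351562], [341.0, 245.3000030517578]]
sample_tube_mid 0.63 307 [[0.4197, -0.0651], [0.4971, -0.1646], [0.4832, -0.1753], [0.4059, -0.0759]] [[257.79998779296875, 239.10000610351562], [298.5, 208.89999389648438], [302.6000061035156, 214.60000610351562], [262.0, 244.6999969482422]]
blank_tube_mid 0.74 2573 [[0.4629, 0.2811], [0.5545, 0.2259], [0.4719, 0.095], [0.3814, 0.1508]] [[119.19999694824219, 218.8000030517578], [143.1999969482422, 182.8000030517578], [194.1999969482422, 216.8000030517578], [170.1999969482422, 252.8000030517578]]
blank_tube_mid 0.64 269 [[0.411, -0.3402], [0.519, -0.3463], [0.5183, -0.3621], [0.4103, -0.3559]] [[368.3999938964844, 244.89999389648438], [371.1000061035156, 201.8000030517578], [377.3999938964844, 202.10000610351562], [374.70001220703125, 245.3000030517578]]
cam [ 0.39092797 -0.14148749  1.24572009] 491.75905095239375 [[0.021, -1.0, 0.009], [-0.995, -0.021, -0.093], [0.093, -0.007, -0.996]]
```

View pics/crop0.png

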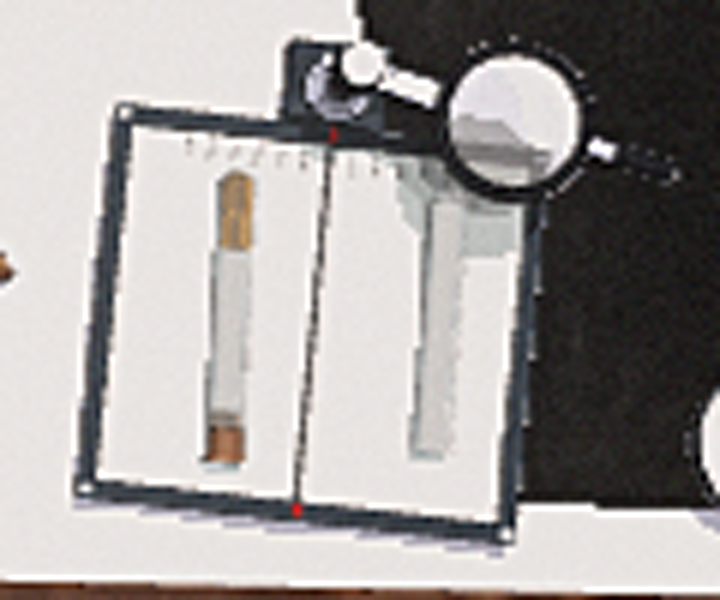

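The crop shows the sample tube (brown cork near, wax far) left of the line, running from (222,463) to (237,172). The blank is on the right of the line, partly under the parked lens. The line runs from (298,500) to (330,155). The orange object lies off the stand. So the sample is the tube at top-picture pixel (337,218).

```bash
cat >> h.py <<'E'
def cp(u,v,x0=300,y0=170,s=6): return ((u+.5)/s-.5+x0,(v+.5)/s-.5+y0)
E
python3 - <<'E'
from h import *
im=env.get_image("top")
a,b=atz(im,cp(298,500),.012),atz(im,cp(330,155),.012)
ra,rb=atz(im,cp(297,510),.016),atz(im,cp(333,135),.016)
print("line",a,b,"marks",ra,rb,np.linalg.norm(rb-ra))
P=lambda u,v,z:atz(im,cp(u,v),z)
TL,BL,BR=P(124,113,.016),P(84,488,.016),P(507,535,.016)
print("corners",TL,BL,BR,np.linalg.norm(TL-BL),np.linalg.norm(BR-BL))
for n,p,q in(("line",a,b),("marks",ra,rb),("left",BL,TL),("front",BR,BL)):print(n,np.degrees(np.arctan2(*(q-p)[[1,0]])))
print("sample",P(222,463,.0205),P(237,172,.0205),"blank",P(428,458,.0205))
pv=P(363,62,.072);h=P(640,163,.072);print("pivot",pv,"grip",h)
E
```

```text
line [ 0.39015709 -0.29385747  0.012     ] [ 0.53509152 -0.30591675  0.012     ] marks [ 0.38601867 -0.29298885  0.016     ] [ 0.54310727 -0.3065701   0.016     ] 0.1576745936234505
corners [ 0.55050981 -0.21858947  0.016     ] [ 0.39328901 -0.20439157  0.016     ] [ 0.3774851  -0.38033381  0.016     ] 0.1578605662303369 0.17665060236917485
line -4.756344313031497
marks -4.9412752202819865
left -5.160126840303781
front 84.86721220844206
sample [ 0.4047671  -0.26115445  0.0205    ] [ 0.52610644 -0.26593763  0.0205    ] blank [ 0.40859954 -0.34656346  0.0205    ]
pivot [ 0.56598737 -0.31086342  0.072     ] grip [ 0.5275418  -0.42238388  0.072     ]
```

Emit:
move_arm(
  plan=[
    [0,0,8,8,-3.2,2.5,-1],
    [0,0,16,12,-4.8,4,-1],
    [0,0,24,16,-6.4,5.5,-1],
    [0,0,25.8,20.5,-8.1,7,-1],
    [0,0,25.8,25,-9.9,8.5,-1],
  ],
)

```text
time_s: 1.75
position: [0.3874, -0.3353, 0.1561]
tool_rot: [[0.999, -0.041, 0.0], [-0.041, -0.999, -0.0], [0.0, 0.0, -1.0]]
ft_force: [0.7, -0.9, -0.1]
grip_width: 0.0125
gripper_force: 0.0
```

Emit:
move_arm(
  plan=[
    [0,0,0,0,0,0,-1],
    [0,0,0,0,0,0,-1],
    [0,0,0,0,0,0,-1],
  ],
)

```text
time_s: 2.05
position: [0.386, -0.3376, 0.157]
tool_rot: [[0.999, -0.04, 0.0], [-0.04, -0.999, -0.001], [0.0, 0.001, -1.0]]
ft_force: [-0.1, 0.4, -0.5]
grip_width: 0.0
gripper_force: 0.0
```

Emit:
move_arm(
  plan=[
    [0,0,0,2.6,-2.9,2,-1],
    [0,0,0,5.2,-5.8,5,-1],
    [0,0,0,7.85,-8.6,8,-1],
    [0,0,0,7.85,-8.6,11,-1],
    [0,0,0,7.85,-8.6,11,-1],
  ],
)

```text
time_s: 2.55
position: [0.4668, -0.2534, 0.0439]
tool_rot: [[0.999, -0.04, -0.005], [-0.04, -0.999, 0.004], [-0.005, -0.004, -1.0]]
ft_force: [-0.2, -0.2, 0.1]
grip_width: 0.0002
gripper_force: 0.0
```

```bash
python3 - <<'E'
from h import *
s=env.observe();print(s["position"],s["time_s"],s["ft_force"])
im=env.get_image("scene"); cv2.imwrite("pics/s1.png",cv2.resize(im["color"][180:280,260:400,::-1],None,fx=5,fy=5,interpolation=cv2.INTER_CUBIC))
E
```

```text
[ 0.46675988 -0.25344024  0.04390864] 2.55 [-0.16264839 -0.16890895  0.10780935]
```

View pics/s1.png

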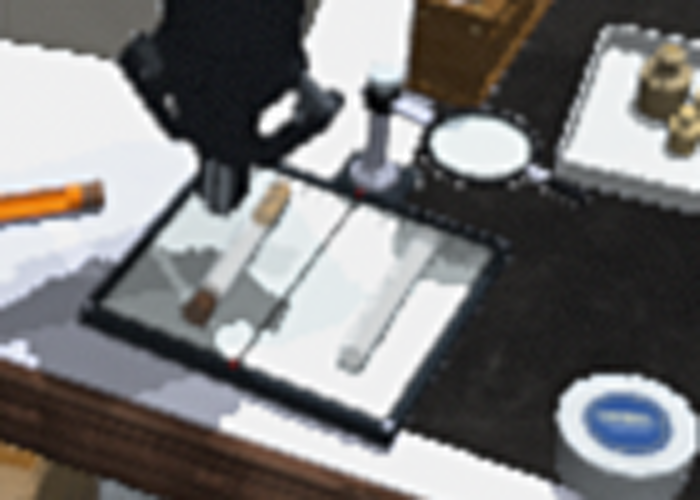

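The fingertip (crop 225,205) hovers just left of the sample tube, clear of everything else. Now I'll descend gently.

Emit:
move_arm(
  plan=[
    [0,0,0,0,0,0,-1],
    [0,0,0,0,0,0.8,-1],
    [0,0,0,0,0,1.3,-1],
    [0,0,0,0,0,1.5,-1],
    [0,0,0,0,0,1.5,-1],
  ],
)

```text
time_s: 3.1
position: [0.468, -0.2539, 0.0314]
tool_rot: [[0.999, -0.04, -0.0], [-0.04, -0.999, 0.0], [-0.0, -0.0, -1.0]]
ft_force: [-0.7, -0.2, 0.2]
grip_width: 0.0002
gripper_force: 0.0
```

Emit:
move_arm(
  plan=[
    [0,0,0,0,0,0.1,-1],
    [0,0,0,0,0,0.2,-1],
    [0,0,0,0,0,0.25,-1],
    [0,0,0,0,0,0.25,-1],
  ],
)

```text
time_s: 3.5
position: [0.4682, -0.2538, 0.029]
tool_rot: [[0.999, -0.039, -0.0], [-0.039, -0.999, 0.0], [-0.0, -0.0, -1.0]]
ft_force: [-0.3, 0.2, -0.7]
grip_width: 0.0002
gripper_force: 0.0
```

Emit:
move_arm(
  plan=[
    [0,0,0,0,0,0.05,-1],
    [0,0,0,0,0,0.1,-1],
    [0,0,0,0,0,0.1,-1],
  ],
)

```text
time_s: 3.8
position: [0.4682, -0.2538, 0.028]
tool_rot: [[0.999, -0.039, -0.0], [-0.039, -0.999, 0.0], [-0.0, -0.0, -1.0]]
ft_force: [-0.1, 0.7, -0.2]
grip_width: 0.0002
gripper_force: 0.0
```

Emit:
move_arm(
  plan=[
    [0,0,0,0,0,-0.3,-1],
    [0,0,0,0,0.6,-0.3,-1],
    [0,0,0,0,0.6,-0.2,-1],
    [0,0,0,0,0.6,-0.1,-1],
    [0,0,0,0,0.6,-0.1,-1],
  ],
)

```text
time_s: 4.3
position: [0.4679, -0.2599, 0.029]
tool_rot: [[0.999, -0.04, 0.0], [-0.04, -0.999, -0.0], [0.0, 0.0, -1.0]]
ft_force: [-0.2, 0.0, 1.6]
grip_width: 0.0003
gripper_force: 0.4
```

Emit:
move_arm(
  plan=[
    [0,0,0,0,0,0.03,-1],
    [0,0,0,0,0,0.06,-1],
    [0,0,0,0,0,0.06,-1],
  ],
)

```text
time_s: 4.6
position: [0.468, -0.2599, 0.0288]
tool_rot: [[0.999, -0.039, 0.0], [-0.039, -0.999, -0.0], [0.0, 0.0, -1.0]]
ft_force: [-1.2, 0.3, 5.7]
grip_width: -0.0003
gripper_force: 2.8
```

Emit:
move_arm(
  plan=[
    [0,0,0,0,0.4,0,-1],
    [0,0,0,0,0.8,0,-1],
    [0,0,0,0,1.2,0,-1],
    [0,0,0,0,1.6,0,-1],
    [0,0,0,0,1.6,0,-1],
  ],
)

```text
time_s: 5.1
position: [0.4674, -0.2764, 0.0289]
tool_rot: [[0.999, -0.04, 0.001], [-0.04, -0.999, -0.001], [0.001, 0.001, -1.0]]
ft_force: [-1.7, 0.0, 6.8]
grip_width: -0.0
gripper_force: 3.0
```

```bash
cat >> h.py <<'E'
O=np.array([.4974,-.3027]);YAW=np.radians(-5)
def st(p):
    d=np.array(p[:2])-O;c,s=np.cos(YAW),np.sin(YAW);return np.round([c*d[0]+s*d[1],-s*d[0]+c*d[1]],4)
def tube():
    im=env.get_image("top")
    for r in env.outline_of("sample_tube_mid",im)[:3]:
        ys,xs=np.nonzero(r["mask"]);p=np.c_[xs,ys].astype(np.float32)
        rect=cv2.minAreaRect(p);b=cv2.boxPoints(rect)
        w=np.array([atz(im,q,.0205)[:2] for q in b]);m=w.mean(0)
        e=w[1]-w[0] if np.linalg.norm(w[1]-w[0])>np.linalg.norm(w[2]-w[1]) else w[2]-w[1]
        print("mask",round(r["conf"],2),np.round(m,4),"stand",st(m),"ang",np.degrees(np.arctan(e[1]/e[0]))+5,"len",np.linalg.norm(e))
    for r in env.tip_of("sample_tube_mid",im)[:2]:
        w=atz(im,r["pixel"],.0205);print("tip",round(r["conf"],2),np.round(w,4),st(w))
    return im
E
python3 - <<'E'
from h import *
im=tube();cv2.imwrite("pics/t2.png",cv2.resize(im["color"][170:270,300:420,::-1],None,fx=6,fy=6,interpolation=cv2.INTER_CUBIC))
E
```

```text
mask 0.75 [ 0.4508 -0.1207] stand [-0.0623  0.1772] ang -47.60138558224216 len 0.12304884901661442
tip 0.66 [ 0.4518 -0.1147  0.0205] [-0.0618  0.1833]
```

View pics/t2.png

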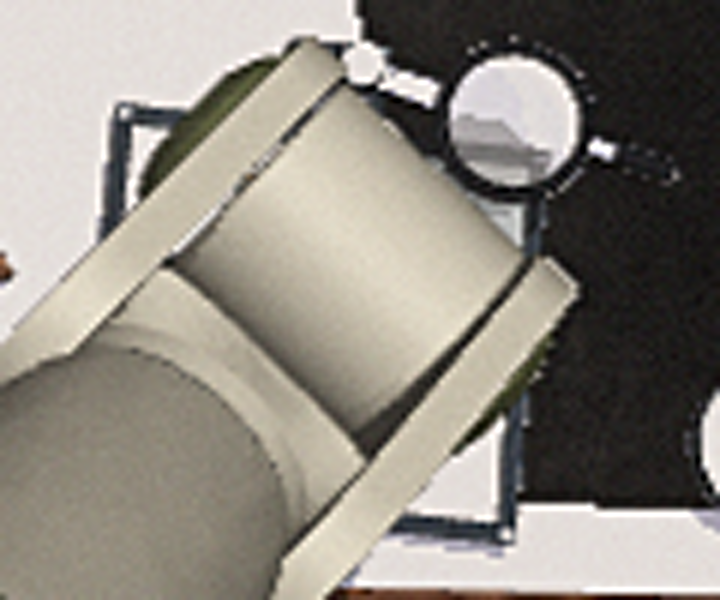

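The arm hides the stand from above (crop centre), so I'll rely on force and check with the scene camera after the next strokes.

Emit:
move_arm(
  plan=[
    [0,0,0,0,0,-0.4,-1],
    [0,0,0,0,0,-0.4,-1],
    [0,0,0,0,-0.9,-0.4,-1],
    [0,0,0,0,-0.9,-0.15,-1],
    [0,0,0,0,-0.9,-0.02,-1],
  ],
)

```text
time_s: 5.75
position: [0.4676, -0.2663, 0.0284]
tool_rot: [[0.999, -0.039, -0.0], [-0.039, -0.999, 0.0], [-0.0, -0.0, -1.0]]
ft_force: [-1.9, 1.1, 10.0]
grip_width: -0.0001
gripper_force: 4.9
```

Emit:
move_arm(
  plan=[
    [0,0,0,0,0,0,-1],
    [0,0,0,0,0.5,0,-1],
    [0,0,0,0,1.0,0,-1],
    [0,0,0,0,1.6,0,-1],
    [0,0,0,0,1.6,0,-1],
  ],
)

```text
time_s: 6.25
position: [0.467, -0.2838, 0.0289]
tool_rot: [[0.999, -0.04, 0.0], [-0.04, -0.999, -0.001], [0.0, 0.001, -1.0]]
ft_force: [-1.8, -0.7, 6.5]
grip_width: -0.0
gripper_force: 3.0
```

```bash
cat >> h.py <<'E'
def tubes(name="scene"):
    im=env.get_image(name)
    for r in env.tip_of("sample_tube_mid",im)[:3]:
        w=atz(im,r["pixel"],.0205);print("tip",round(r["conf"],2),np.round(r["pixel"],1),st(w))
    for r in env.tip_of("line_mid",im)[:1]:
        w=atz(im,r["pixel"],.012);print("line",round(r["conf"],2),np.round(r["pixel"],1),st(w))
    return im
E
python3 - <<'E'
from h import *
im=tubes();cv2.imwrite("pics/s2.png",cv2.resize(im["color"][180:280,260:400,::-1],None,fx=5,fy=5,interpolation=cv2.INTER_CUBIC))
print(st(env.observe()["position"]))
E
```

```text
tip 0.71 [257.  221.5] [-0.078   0.1732]
tip 0.59 [316.9 230.3] [-0.0268  0.0097]
line 0.6 [319.1 236.6] [-0.0382 -0.0031]
[-0.032   0.0167]
```

View pics/s2.png

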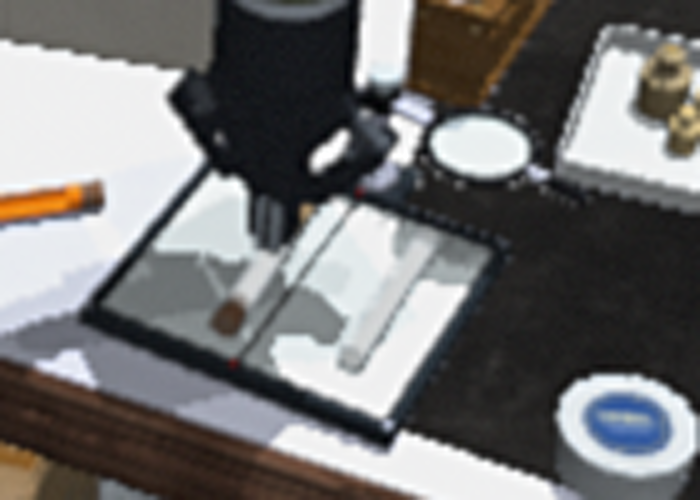

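The picture shows the tube rolling along: the cork is now at crop (228,318), about 20 mm from the line, and the fingertip is on it. Two more strokes.

Emit:
move_arm(
  plan=[
    [0,0,0,0,0,-0.4,-1],
    [0,0,0,0,0,-0.4,-1],
    [0,0,0,0,-0.9,-0.4,-1],
    [0,0,0,0,-0.9,-0.15,-1],
    [0,0,0,0,-0.9,0,-1],
  ],
)

```text
time_s: 6.9
position: [0.4673, -0.2733, 0.0283]
tool_rot: [[0.999, -0.039, -0.0], [-0.039, -0.999, 0.0], [-0.0, -0.0, -1.0]]
ft_force: [-0.5, 1.1, 2.0]
grip_width: -0.0002
gripper_force: 1.1
```

Emit:
move_arm(
  plan=[
    [0,0,0,0,0,0,-1],
    [0,0,0,0,0.5,0,-1],
    [0,0,0,0,1.0,0,-1],
    [0,0,0,0,1.6,0,-1],
    [0,0,0,0,1.6,0,-1],
  ],
)

```text
time_s: 7.4
position: [0.4667, -0.2911, 0.0289]
tool_rot: [[0.999, -0.04, 0.0], [-0.04, -0.999, -0.001], [0.001, 0.001, -1.0]]
ft_force: [-1.8, -0.2, 6.0]
grip_width: -0.0002
gripper_force: 3.1
```

Emit:
move_arm(
  plan=[
    [0,0,0,0,0,-0.4,-1],
    [0,0,0,0,0,-0.4,-1],
    [0,0,0,0,-0.9,-0.4,-1],
    [0,0,0,0,-0.9,-0.15,-1],
    [0,0,0,0,-0.9,0,-1],
  ],
)

```text
time_s: 7.9
position: [0.4671, -0.2803, 0.0283]
tool_rot: [[0.999, -0.039, -0.0], [-0.039, -0.999, 0.0], [-0.0, -0.0, -1.0]]
ft_force: [0.6, 0.8, 0.6]
grip_width: -0.0002
gripper_force: 0.0
```

Emit:
move_arm(
  plan=[
    [0,0,0,0,0,0,-1],
    [0,0,0,0,0.4,0,-1],
    [0,0,0,0,0.8,0,-1],
    [0,0,0,0,1.3,0,-1],
    [0,0,0,0,1.3,0,-1],
  ],
)

```text
time_s: 8.4
position: [0.4666, -0.2949, 0.0289]
tool_rot: [[0.999, -0.04, 0.0], [-0.04, -0.999, -0.001], [0.0, 0.001, -1.0]]
ft_force: [-2.0, 0.7, 5.3]
grip_width: -0.0003
gripper_force: 2.6
```

Emit:
move_arm(
  plan=[
    [0,0,0,0,0,-1,-1],
    [0,0,0,0,0,-5,-1],
    [0,0,0,-4,3,-8,-1],
    [0,0,0,-8,7,-10,-1],
    [0,0,0,-12,11,-12,-1],
  ],
)

```text
time_s: 8.9
position: [0.3609, -0.3816, 0.1408]
tool_rot: [[0.999, -0.038, 0.001], [-0.038, -0.999, -0.001], [0.001, 0.001, -1.0]]
ft_force: [0.9, -0.8, 0.4]
grip_width: 0.0001
gripper_force: 0.0
```

Emit:
move_arm(
  plan=[
    [0,0,0,-5,5,0,-1],
    [0,0,0,-9,10,0,-1],
    [0,0,0,-9,10,0,-1],
    [0,0,0,-9,10,0,-1],
  ],
)

```text
time_s: 9.3
position: [0.2653, -0.4803, 0.1395]
tool_rot: [[0.999, -0.044, 0.0], [-0.044, -0.999, -0.001], [0.0, 0.001, -1.0]]
ft_force: [-0.0, 0.4, -0.1]
grip_width: 0.0002
gripper_force: 0.0
```

```bash
python3 - <<'E'
from h import *
im=tube();cv2.imwrite("pics/t3.png",cv2.resize(im["color"][170:270,300:420,::-1],None,fx=6,fy=6,interpolation=cv2.INTER_CUBIC))
s=env.observe();print(s["position"],s["q"],s["time_s"])
E
```

```text
mask 0.81 [ 0.4515 -0.1205] stand [-0.0616  0.1775] ang -47.14498032740489 len 0.1235649231795829
mask 0.64 [ 0.4648 -0.2956] stand [-0.0331  0.0043] ang 2.861699855629919 len 0.12049437612519735
tip 0.85 [ 0.4744 -0.2994  0.0205] [-0.0232  0.0013]
tip 0.66 [ 0.4527 -0.1087  0.0205] [-0.0615  0.1893]
[ 0.26838654 -0.47683153  0.13931051] [-7.30380015e+01  2.63562676e+01  8.32147188e+01  2.40227204e-02
  7.04490859e+01  1.92068575e+01] 9.45
```

View pics/t3.png

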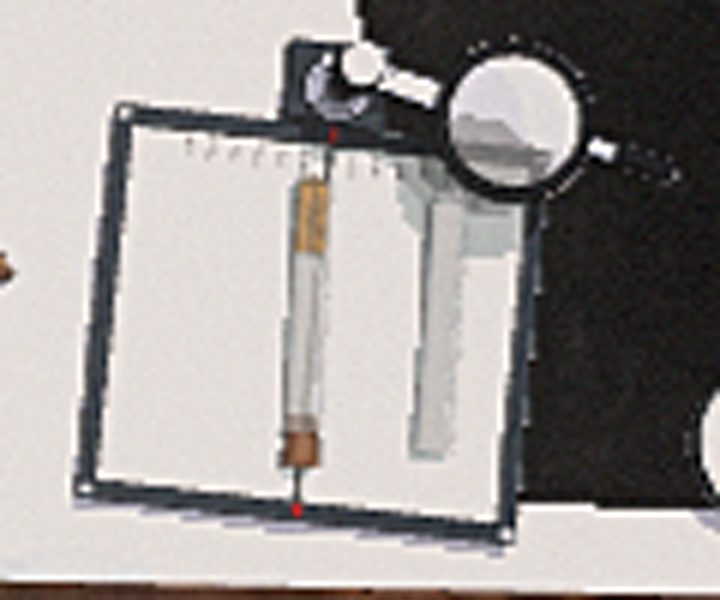

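The tube axis at crop (306,322) is about 4.5 mm left of the line (314.5,322) and 2.8° off parallel. One more stroke of about 9 mm at the fingertip will centre it.

Emit:
move_arm(
  plan=[
    [0,0,0,3.4,-3.4,0,-1],
    [0,0,0,6.8,-6.8,0,-1],
    [0,0,0,10.2,-10.2,0,-1],
    [0,0,0,13.6,-13.6,1.5,-1],
    [0,0,0,16,-16,3,-1],
  ],
)

```text
time_s: 9.95
position: [0.4366, -0.3202, 0.1094]
tool_rot: [[0.999, -0.036, 0.001], [-0.036, -0.999, -0.0], [0.001, 0.0, -1.0]]
ft_force: [1.0, -1.1, -0.2]
grip_width: 0.0002
gripper_force: 0.0
```

Emit:
move_arm(
  plan=[
    [0,0,0,0,0,0,-1],
    [0,0,0,0,0,0,-1],
  ],
)

```text
time_s: 10.15
position: [0.435, -0.3223, 0.1092]
tool_rot: [[0.999, -0.036, -0.0], [-0.036, -0.999, 0.0], [-0.0, -0.0, -1.0]]
ft_force: [-0.7, -0.4, 0.7]
grip_width: -0.0001
gripper_force: 0.0
```

Emit:
move_arm(
  plan=[
    [0,0,0,3.1,-3.0,0,-1],
    [0,0,0,3.1,-3.0,3,-1],
    [0,0,0,3.1,-3.0,6,-1],
    [0,0,0,3.1,-3.0,7.3,-1],
    [0,0,0,3.1,-3.0,7.3,-1],
  ],
)

```text
time_s: 10.65
position: [0.4654, -0.2951, 0.0351]
tool_rot: [[0.999, -0.04, -0.002], [-0.04, -0.999, 0.002], [-0.002, -0.002, -1.0]]
ft_force: [-0.4, 0.5, 0.6]
grip_width: -0.0001
gripper_force: 0.0
```

Emit:
move_arm(
  plan=[
    [0,0,0,0,0,0.2,-1],
    [0,0,0,0,0,0.5,-1],
    [0,0,0,0,0,0.6,-1],
    [0,0,0,0,0,0.6,-1],
  ],
)

```text
time_s: 11.05
position: [0.4663, -0.2953, 0.0305]
tool_rot: [[0.999, -0.04, 0.001], [-0.04, -0.999, -0.0], [0.001, 0.0, -1.0]]
ft_force: [0.6, -0.3, -0.1]
grip_width: 0.0001
gripper_force: 0.0
```

Emit:
move_arm(
  plan=[
    [0,0,0,0,-0.2,0.05,-1],
    [0,0,0,0,-0.2,0.12,-1],
    [0,0,0,0,-0.2,0.18,-1],
    [0,0,0,0,-0.2,0.2,-1],
    [0,0,0,0,-0.2,0.2,-1],
  ],
)

```text
time_s: 11.55
position: [0.4665, -0.2934, 0.0289]
tool_rot: [[0.999, -0.039, 0.0], [-0.039, -0.999, -0.001], [0.0, 0.001, -1.0]]
ft_force: [-2.3, 0.3, 6.9]
grip_width: -0.0
gripper_force: 3.5
```

Emit:
move_arm(
  plan=[
    [0,0,0,0,0.25,0,-1],
    [0,0,0,0,0.5,0,-1],
    [0,0,0,0,0.75,0,-1],
    [0,0,0,0,0.9,0,-1],
    [0,0,0,0,0.9,0,-1],
  ],
)

```text
time_s: 12.05
position: [0.4661, -0.3027, 0.0289]
tool_rot: [[0.999, -0.04, 0.001], [-0.04, -0.999, -0.001], [0.001, 0.001, -1.0]]
ft_force: [-1.5, 0.6, 6.9]
grip_width: -0.0
gripper_force: 3.4
```

Emit:
move_arm(
  plan=[
    [0,0,0,0,0,-0.5,-1],
    [0,0,0,0,0,-4,-1],
    [0,0,0,0,0,-8,-1],
    [0,0,0,-4,4,-10,-1],
    [0,0,0,-7,7,-11,-1],
  ],
)

```text
time_s: 12.55
position: [0.3958, -0.3673, 0.1391]
tool_rot: [[0.999, -0.036, 0.002], [-0.036, -0.999, -0.002], [0.002, 0.002, -1.0]]
ft_force: [1.1, 0.7, -0.3]
grip_width: 0.0001
gripper_force: 0.0
```

Emit:
move_arm(
  plan=[
    [0,0,0,-4,4,0,-1],
    [0,0,0,-8,8,0,-1],
    [0,0,0,-12,12,0,-1],
    [0,0,0,-12,12,0,-1],
  ],
)

```text
time_s: 12.95
position: [0.2681, -0.4847, 0.1374]
tool_rot: [[0.999, -0.043, -0.0], [-0.043, -0.999, -0.001], [-0.0, 0.001, -1.0]]
ft_force: [0.5, 0.0, -0.2]
grip_width: 0.0002
gripper_force: 0.0
```

```bash
python3 - <<'E'
from h import *
im=tube();cv2.imwrite("pics/t4.png",cv2.resize(im["color"][170:270,300:420,::-1],None,fx=6,fy=6,interpolation=cv2.INTER_CUBIC))
for k in("lens_pivot","lens_grip"):
    for r in env.tip_of(k,im)[:1]: print(k,atz(im,r["pixel"],.072))
s=env.observe();print(s["position"],s["tool_rot"],s["time_s"],s["q"])
E
```

```text
mask 0.66 [ 0.4663 -0.3003] stand [-0.0312 -0.0003] ang 2.841023398100375 len 0.12290494374935193
mask 0.51 [ 0.4514 -0.1203] stand [-0.0618  0.1777] ang -47.695978144950544 len 0.12011400634541752
tip 0.77 [ 0.4545 -0.1154  0.0205] [-0.059   0.1828]
tip 0.76 [ 0.4725 -0.2936  0.0205] [-0.0256  0.0069]
lens_pivot [ 0.56657405 -0.30244732  0.072     ]
lens_grip [ 0.52170338 -0.42659535  0.072     ]
[ 0.27179409 -0.48144127  0.13726372] [[ 9.99244111e-01 -3.88740300e-02  1.31114969e-04]
 [-3.88740982e-02 -9.99243957e-01  5.65579986e-04]
 [ 1.09029467e-04 -5.70249446e-04 -9.99999831e-01]] 13.2 [-7.28320596e+01  2.69997657e+01  8.24432873e+01  1.77522076e-02
  7.05856919e+01  1.93899168e+01]
```

View pics/t4.png

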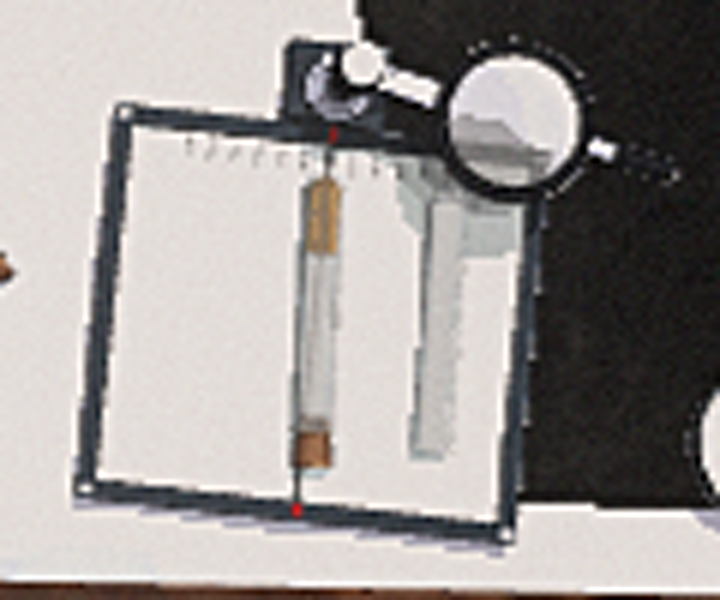

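The tube is now centred: its axis at crop (318,322) sits over the line within about 1 mm, with x ≈ -31 mm and 2.8° off parallel. The blank has not moved. Next is the lens, approaching from the far side of its handle.

Emit:
move_arm(
  plan=[
    [0,0,0,4.5,-1,0,-1],
    [0,0,0,9,-2,0,-1],
    [0,0,0,13.5,-2.8,0,-1],
    [0,0,0,18,-3.6,0,-1],
    [0,0,0,22,-4.4,0,-1],
  ],
)

```text
time_s: 13.7
position: [0.496, -0.4445, 0.1374]
tool_rot: [[0.999, -0.037, 0.0], [-0.037, -0.999, 0.0], [0.0, -0.0, -1.0]]
ft_force: [-0.1, -0.3, 0.3]
grip_width: 0.0003
gripper_force: 0.0
```

Emit:
move_arm(
  plan=[
    [0,0,0,0,0,0,-1],
    [0,0,0,0,0,0,-1],
  ],
)

```text
time_s: 13.9
position: [0.4941, -0.4451, 0.1369]
tool_rot: [[0.999, -0.036, -0.001], [-0.036, -0.999, 0.001], [-0.001, -0.001, -1.0]]
ft_force: [-0.0, -0.0, -0.1]
grip_width: -0.0002
gripper_force: 0.0
```

Emit:
move_arm(
  plan=[
    [0,0,0,3.5,-0.5,0,-1],
    [0,0,0,6.6,-1,0,-1],
    [0,0,0,6.6,-1,0,-1],
    [0,0,0,6.6,-1,4,-1],
    [0,0,0,6.6,-1,8,-1],
  ],
)

```text
time_s: 14.4
position: [0.5585, -0.4399, 0.0576]
tool_rot: [[0.999, -0.04, 0.002], [-0.04, -0.999, -0.002], [0.002, 0.002, -1.0]]
ft_force: [0.6, 0.0, -0.7]
grip_width: -0.0003
gripper_force: 0.0
```

```bash
python3 - <<'E'
from h import *
im=env.get_image("scene");cv2.imwrite("pics/s5.png",cv2.resize(im["color"][160:280,270:430,::-1],None,fx=4,fy=4,interpolation=cv2.INTER_CUBIC))
s=env.observe();print(s["position"],s["ft_force"])
# finger waypoints in tool axes from here
P=np.array([.5645,-.3095]);R=np.array(s["tool_rot"])[:2,:2]
for f,d in((-109,18),(-118,16),(-127,16),(-136,16),(-145,16),(-154,16),(-163,15),(-172,14),(-180,13),(-185,13)):
    a=np.radians(f);u=np.array([np.cos(a),np.sin(a)]);m=np.array([u[1],-u[0]])
    w=P+.123*u-d/1000*m;print(f,np.round(w,4),np.round(R.T@(w-s["position"][:2])*100,2))
E
```

```text
[ 0.55577458 -0.43725486  0.04902591] [-1.46340987  1.35778603 -6.74824393]
-109 [ 0.5415 -0.4317] [-1.45 -0.5 ]
-118 [ 0.5209 -0.4256] [-3.53 -1.02]
-127 [ 0.5033 -0.4174] [-5.33 -1.78]
-136 [ 0.4871 -0.4065] [-6.98 -2.8 ]
-145 [ 0.4729 -0.3932] [-8.46 -4.07]
-154 [ 0.461  -0.3778] [-9.71 -5.56]
-163 [ 0.4513 -0.3598] [-10.75  -7.32]
-172 [ 0.4446 -0.3405] [-11.49  -9.22]
-180 [ 0.4415 -0.3225] [-11.88 -11.01]
-185 [ 0.4408 -0.3117] [-11.99 -12.08]
```

View pics/s5.png

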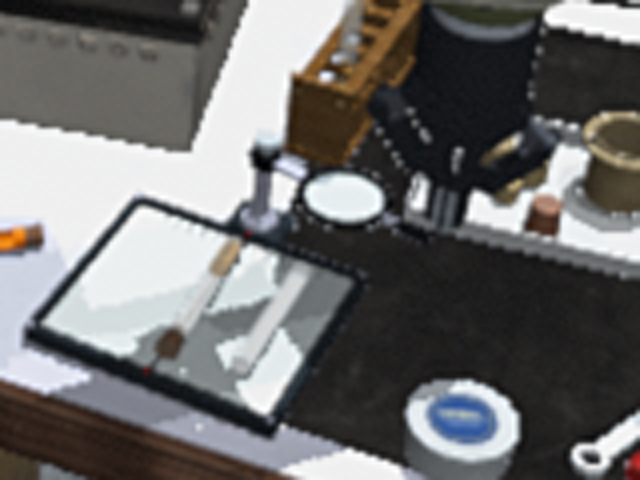

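The fingertip at crop (447,225) stands just behind the handle at (412,232), clear of the tray. Now I'll sweep the handle round along the arc.

Emit:
move_arm(
  plan=[
    [0,0,0,0,0,0,-1],
    [0,0,0,-1.0,-0.3,0,-1],
    [0,0,0,-2.0,-0.5,0,-1],
    [0,0,0,-3.0,-0.8,0,-1],
    [0,0,0,-4.0,-1.0,0,-1],
  ],
)

```text
time_s: 14.95
position: [0.5195, -0.4289, 0.0607]
tool_rot: [[0.999, -0.04, 0.003], [-0.04, -0.999, -0.003], [0.003, 0.003, -1.0]]
ft_force: [1.8, -0.2, 0.3]
grip_width: 0.0002
gripper_force: 0.2
```

Emit:
move_arm(
  plan=[
    [0,0,0,-0.9,-0.4,0,-1],
    [0,0,0,-1.8,-0.8,0,-1],
    [0,0,0,-2.6,-1.3,0,-1],
    [0,0,0,-3.4,-1.8,0,-1],
    [0,0,0,-3.4,-1.8,0,-1],
  ],
)

```text
time_s: 15.45
position: [0.486, -0.4093, 0.0603]
tool_rot: [[0.999, -0.04, 0.002], [-0.04, -0.999, -0.003], [0.002, 0.003, -1.0]]
ft_force: [-0.8, -0.1, -0.9]
grip_width: -0.0001
gripper_force: 0.0
```

```bash
cat >> h.py <<'E'
def lens():
    s=env.observe();print(np.round(s["position"],4),s["ft_force"],s["time_s"])
    im=env.get_image("scene");P=np.array([.5645,-.3095])
    for r in env.tip_of("lens_grip",im)[:2]:
        g=atz(im,r["pixel"],.072)[:2];d=g-P;print(r["conf"],g,"r",np.linalg.norm(d),"phi",np.degrees(np.arctan2(d[1],d[0])))
    R=np.array(s["tool_rot"])[:2,:2]
    for f,d in((-136,16),(-145,16),(-154,16),(-163,15),(-172,14),(-180,13),(-185,13),(-188,12)):
        a=np.radians(f);u=np.array([np.cos(a),np.sin(a)]);m=np.array([u[1],-u[0]])
        w=P+.123*u-d/1000*m;print(f,np.round(R.T@(w-s["position"][:2])*100,2))
    return im
E
python3 -c "
from h import *
lens()"
```

```text
[ 0.486  -0.4093  0.0603] [-0.80511197 -0.1088993  -0.91854445] 15.45
0.86 [ 0.46498365 -0.4068013 ] r 0.13917990980648948 phi -135.6447969723289
0.42 [ 0.42588893 -0.32708741] r 0.1397223882349394 phi -172.76877099392843
-136 [ 0.1  -0.29]
-145 [-1.37 -1.56]
-154 [-2.63 -3.04]
-163 [-3.67 -4.8 ]
-172 [-4.41 -6.71]
-180 [-4.8  -8.49]
-185 [-4.91 -9.56]
-188 [ -4.92 -10.31]
```

Emit:
move_arm(
  plan=[
    [0,0,0,-0.7,-0.7,0.3,-1],
    [0,0,0,-1.4,-1.5,0.4,-1],
    [0,0,0,-2.0,-2.2,0.4,-1],
    [0,0,0,-2.6,-3.0,0.4,-1],
    [0,0,0,-3.1,-3.9,0.4,-1],
  ],
)

```text
time_s: 16.05
position: [0.4567, -0.3682, 0.0536]
tool_rot: [[0.999, -0.04, 0.001], [-0.04, -0.999, -0.001], [0.001, 0.001, -1.0]]
ft_force: [0.6, -0.4, 0.7]
grip_width: 0.0002
gripper_force: 0.2
```

Emit:
move_arm(
  plan=[
    [0,0,0,-0.5,-0.9,0,-1],
    [0,0,0,-0.9,-1.8,0,-1],
    [0,0,0,-1.3,-2.8,0,-1],
    [0,0,0,-1.6,-3.6,0,-1],
    [0,0,0,-1.6,-3.6,0,-1],
  ],
)

```text
time_s: 16.55
position: [0.4419, -0.3306, 0.0533]
tool_rot: [[0.999, -0.039, -0.001], [-0.039, -0.999, 0.001], [-0.001, -0.001, -1.0]]
ft_force: [-0.2, -0.9, 0.7]
grip_width: -0.0001
gripper_force: 0.0
```

```bash
python3 -c "
from h import *
im=lens();cv2.imwrite('pics/s6.png',cv2.resize(im['color'][160:280,270:430,::-1],None,fx=4,fy=4,interpolation=cv2.INTER_CUBIC))"
```

```text
[ 0.4419 -0.3306  0.0533] [-0.24733028 -0.85704089  0.72245517] 16.55
0.44 [ 0.43625003 -0.31909536] r 0.12860842409422246 phi -175.72123811844796
-136 [4.81 7.4 ]
-145 [3.34 6.13]
-154 [2.08 4.64]
-163 [1.04 2.88]
-172 [0.31 0.98]
-180 [-0.08 -0.81]
-185 [-0.18 -1.88]
-188 [-0.19 -2.63]
```

View pics/s6.png

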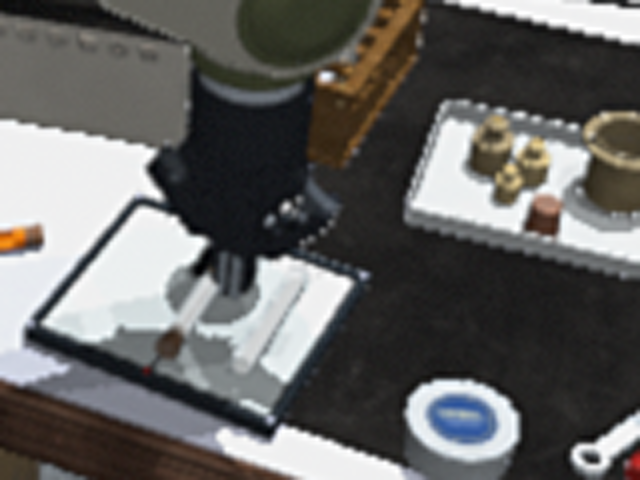

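The finger (crop 232,290) has carried the lens nearly over the tube, and the tube still lies on the line. Now slow, small steps to the stop, watching the force.

Emit:
move_arm(
  plan=[
    [0,0,0,-0.05,-0.4,0,-1],
    [0,0,0,-0.1,-0.8,0,-1],
    [0,0,0,-0.1,-1.1,0,-1],
    [0,0,0,-0.1,-1.4,0,-1],
    [0,0,0,-0.1,-1.4,0,-1],
  ],
)

```text
time_s: 17.15
position: [0.4418, -0.3188, 0.0534]
tool_rot: [[0.999, -0.039, 0.0], [-0.039, -0.999, -0.003], [0.0, 0.003, -1.0]]
ft_force: [-1.2, -5.5, -2.6]
grip_width: -0.0001
gripper_force: 2.9
```

Emit:
move_arm(
  plan=[
    [0,0,0,0,-0.15,0,-1],
    [0,0,0,0,-0.3,0,-1],
    [0,0,0,0,-0.4,0,-1],
    [0,0,0,0,-0.4,0,-1],
  ],
)

```text
time_s: 17.55
position: [0.4419, -0.3181, 0.0536]
tool_rot: [[0.999, -0.04, 0.001], [-0.04, -0.999, -0.009], [0.001, 0.008, -1.0]]
ft_force: [-4.3, -20.1, -6.0]
grip_width: 0.0003
gripper_force: 10.1
```

The stop is reached: the force rose to 20 N with no further travel. Back off and withdraw.

Emit:
move_arm(
  plan=[
    [0,0,0,0,0.4,0,-1],
    [0,0,0,0,1.2,0,-1],
    [0,0,0,0,3,0,-1],
    [0,0,0,-1,5,0,-1],
    [0,0,0,-1,5,-4,-1],
  ],
)

```text
time_s: 18.05
position: [0.4277, -0.3646, 0.0898]
tool_rot: [[0.999, -0.042, -0.005], [-0.042, -0.999, 0.006], [-0.006, -0.006, -1.0]]
ft_force: [0.0, 0.3, 0.2]
grip_width: 0.0002
gripper_force: 0.0
```

Emit:
move_arm(
  plan=[
    [0,0,0,0,1,-3,-1],
    [0,0,0,-4,4,-5,-1],
    [0,0,0,-8,8,-6,-1],
    [0,0,0,-12,10,-6,-1],
    [0,0,0,-15,11,-6,-1],
  ],
)

```text
time_s: 18.55
position: [0.2733, -0.4699, 0.1538]
tool_rot: [[0.999, -0.041, 0.0], [-0.041, -0.999, -0.002], [0.0, 0.002, -1.0]]
ft_force: [0.4, -0.8, 1.5]
grip_width: -0.0001
gripper_force: 0.0
```

Emit:
move_arm(
  plan=[
    [0,0,0,-2,1,0,-1],
    [0,0,0,-2,1,0,-1],
    [0,0,0,-2,1,0,-1],
  ],
)

```text
time_s: 18.85
position: [0.2552, -0.4771, 0.1533]
tool_rot: [[0.999, -0.041, 0.0], [-0.041, -0.999, 0.0], [0.0, -0.0, -1.0]]
ft_force: [0.6, 0.4, 0.4]
grip_width: 0.0002
gripper_force: 0.0
```

```bash
python3 - <<'E'
from h import *
im=tube();cv2.imwrite("pics/t7.png",cv2.resize(im["color"][170:270,300:420,::-1],None,fx=6,fy=6,interpolation=cv2.INTER_CUBIC))
for k in("lens_pivot","lens_grip"):
    for r in env.tip_of(k,im)[:1]: print(k,atz(im,r["pixel"],.072))
s=env.observe();print(s["position"],s["ft_force"],s["time_s"])
E
```

```text
mask 0.65 [ 0.4515 -0.1202] stand [-0.0617  0.1778] ang -48.405880646256236 len 0.12305661992651756
mask 0.59 [ 0.4177 -0.4901] stand [-0.0631 -0.1937] ang -83.79764390290437 len 0.07259224662290711
mask 0.45 [ 0.436 -0.298] stand [-0.0616 -0.0006] ang 5.515533585532149 len 0.06221862007330691
tip 0.86 [ 0.4508 -0.1167  0.0205] [-0.0626  0.1812]
tip 0.65 [ 0.4696 -0.2944  0.0205] [-0.0285  0.0058]
lens_pivot [ 0.56260051 -0.30996457  0.072     ]
lens_grip [ 0.44231162 -0.29824392  0.072     ]
[ 0.2562199  -0.47623561  0.15321809] [-0.05140038  0.03747807  0.10539571] 19.1
```

View pics/t7.png

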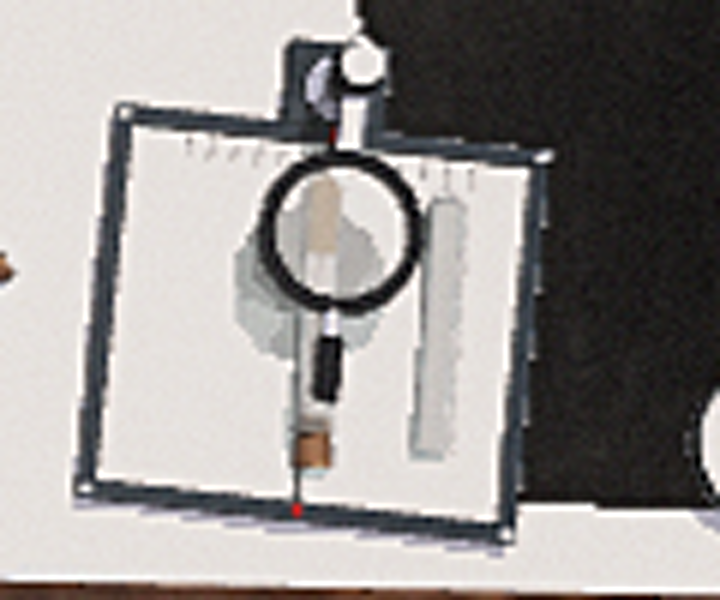

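The lens stands over the wax with its arm at 174.4°, against about 175° at the stop. The tube and the blank are unmoved, so I'm handing in.

```bash
python3 -c "
from rig import env
print(env.close_job())"
```

```text
the job is handed in; nothing more can be done
None
```

I handed in the job: in the last picture, the sample tube lies within about 1 mm of the black line, the lens is at its stop over the wax, and the empty tube looks unmoved; no verdict was returned.

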